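# Top up the plate pile and hold a roll ready in the tongs

## Task

Get ready to serve at the corner by the sink: set the single little white plate squarely on the pile of two, its foot seated inside the rim below, without shifting the pile. Then take the kitchen tongs, close them on the round roll on the cooling rack (not the long one; only the tongs may touch it) and hold it upright over the middle of the top plate, about 10 cm above it, leaving everything else where it stands. Finish while still holding it there in the tongs: do not put it down or let go.

Things in the scene. Friction and masses are not known exactly. Their poses are not given: they have to be found in the camera images.
- plate_base: Lower plate of the pile of two, flat on the worktop. White porcelain, 80 mm (x) by 60 mm (y), 14 mm high, 90 g; all three plates are alike. Origin: centre of its underside. From 3 to 14 mm up it has upright outer sides (grip across the 60 mm); the foot, 0 to 3 mm, is 62 x 42 mm; the well inside the rim is 71 x 51 mm and 6 mm deep.
- plate_mid: Upper plate of the pile of two, seated in plate_base. Origin: centre of its underside, 11 mm above that of plate_base; x along its 80 mm side. The loose plate goes on this one.
- plate_loose: The single plate, like the others, flat on the worktop near the pile (nearer or farther: the two swap places). Origin: centre of its underside; x along its 80 mm side. Seated, it stands 11 mm higher than plate_mid, with 4.5 mm of play each way; not seated it stands 14 mm higher or askew. Either way round will do.
- cooling_rack: Wire cooling rack, 120 mm (x) by 110 mm (y), its top 20 mm above the worktop; fixed. Origin: centre of its footprint, on the worktop. Note for arms whose shoulder stands out to the left: a fixed floor-to-ceiling upright is at x 108 to 130, y 216 to 278 mm; a shoulder that cannot swing past it (first joint below -0.85) needs the tool to lean back, up to 45 degrees, along what it grips.
- round_roll: Small round bread roll, 36 mm across and 32 mm high, upright sided from 9 to 18 mm, about 35 g, on the near half of the cooling rack. Origin: centre of its flat underside.
- roll_middle (a point): Middle of the round roll, on its axis 13.5 mm above its underside.
- long_roll: Long bread roll, 64 mm (y) by 34 mm (x) by 34 mm high, lying crosswise on the far half of the cooling rack, about 70 mm behind the round one: leave it alone. Origin: centre of its underside.
- tongs: Steel kitchen tongs, 222 mm long, lying so that the arms close sideways, level with the worktop. Origin: centre line at the underside, between the black grips; x runs to the tips (hinge pins x -80, rear loop -104, tip ends +118 mm), z up. Arms 22 mm high. Black grips: x -25 to +25 mm, outer faces 54 mm apart open, 38 mm closed on the round roll. 100 g, balanced at x -5 mm.
- tongs_grip (a point): Middle between the grips, 11 mm above the tongs' underside: where to take them, fingers closing along the tongs' y, from above or leaning back towards the hinge.
- tongs_bite (a point): Middle between the cupped tips, on the centre line 100 mm towards the tips from the grip point, 11 mm above the underside: bring the middle of the roll here (within 6 mm up or down). The cups' edges are about 66 mm apart when open, 59 mm at joint 0.02; tongs held level, their underside 5 mm above the rack suits.
- tongs_left (a joint): Turn of each arm (both alike), rad: 0 open, about 0.10 closed on the round roll, 0.19 shut. A spring opens the arms: about 6 N at the grips to begin, 10 N at 0.10. Each 0.01 rad narrows the grips by 1.6 mm, the cups by 3.6 mm. Held at a grip width of about 50 mm the tongs stay firmly in the fingers and open enough to pass down over the roll.
- espresso_cup: White espresso cup with handle, 58 x 87 x 51 mm, behind the sink corner: leave alone. Origin: on its underside.
- beige_mug: Beige mug, 108 x 76 x 71 mm, left of the rack: leave alone. Origin: on its underside.
- print_glass: Glass with a printed band, 67 mm across, 81 mm high, behind the rack: leave alone. Origin: centre of its underside.
- teaspoon: Teaspoon, 130 x 26 x 11 mm, lying across at the near edge, left of the tongs: leave alone. Origin: middle of its underside.
Things that resemble listed ones, but are neither listed nor needed, are in the scene too. Leave any green or purple look-alike of the plate_loose alone.

How it is judged:
On the way, in this order (a step that is already met when the one before it is completed fails the run):
1. the single plate is seated squarely on the pile and let go (z of plate_mid in the frame of plate_base between 0.008 and 0.0128 m and horizontal distance between plate_mid and plate_base below 0.008 m and angle between the x axis of plate_mid and the x axis of plate_base, either way round below 0.15 rad and angle between each of plate_mid, plate_loose, plate_base's own z axis and vertical below 0.05 rad and z of plate_loose in the frame of plate_mid between 0.008 and 0.0128 m and horizontal distance between plate_loose and plate_mid below 0.008 m and angle between the x axis of plate_loose and the x axis of plate_mid, either way round below 0.15 rad and distance of plate_base from where it was at the start of the episode below 0.03 m and contact force between each of the fingers, the arm and plate_base below 0.1 N and contact force between each of the fingers, the arm and plate_mid below 0.1 N and contact force between each of the fingers, the arm and plate_loose below 0.1 N), for 0.3 s.
2. the round roll is lifted off the rack in the tongs (contact force between the fingers and tongs above 2 N and contact force between tongs and round_roll above 1 N and value of joint tongs_left between 0.06 and 0.135 rad and z of round_roll in the frame of cooling_rack above 0.05 m), for 0.2 s.
At the end, for the whole second after the job is handed in: The three plates are seated in a square pile (11 mm a step, within 8 mm and 0.15 rad), unshifted (30 mm) and untouched; the fingers hold the tongs and the tongs hold the round roll still and upright (0.4 rad), its underside 50 to 180 mm above the top plate, within 30 mm of its middle (all of step 1 and contact force between the fingers and tongs above 2 N and contact force between tongs and round_roll above 1 N and value of joint tongs_left between 0.06 and 0.135 rad and z of round_roll in the frame of plate_base between 0.086 and 0.216 m and horizontal distance between roll_middle and plate_base below 0.03 m and angle between round_roll's own z axis and vertical below 0.4 rad and linear speed of round_roll below 0.03 m/s and contact force between the fingers and round_roll below 0.1 N); the arm keeps its last pose, push and grip.
It fails at once if the robot itself touches the round roll (contact force between any of the fingers, the arm and round_roll above 0.3 N).
It fails at once if a bystander is disturbed (moved more than 25 mm) (distance of any of long_roll, espresso_cup, beige_mug, print_glass, teaspoon from where it was at the start of the episode above 0.025 m).
It also fails if it takes over 45 s, if anything falls off the work surface, if the arm or the gripper's body presses on something with over 40 N, if the wrist force passes 120 N, or if a joint passes its speed limit or range.

## Robot

A 6-joint arm with a two-finger parallel gripper is mounted at the origin on a cart in front of the work surface, level with it; the furniture and walls round the work are solid. World frame = base frame: x ahead of the robot, y to its left, z up, the work surface at z = 0. Lengths are in m, angles in rad, forces in N, time in s.
With the tool pointing down it reaches from about 0.3 to 0.825 m from the base axis. Payload 5.4 kg.
Tool frame: the origin (TCP) lies at the very end of the fingers, on their centre line; the grasp point (between the pads) lies 19 mm behind it; z points along the fingers, y is the line along which they close (so a half turn about z gives the same grasp; the last joint's range is limited). The gripper opens to 92 mm and grips with 3 to 60 N. Pads are 20 mm wide; open, the fingers measure 128 mm over their backs; the gripper's body (75 mm by 189 mm) begins 69 mm behind the grasp point.
Start: joints at [-1.369, 0.158, 1.597, -0, 1.386, -0.21], TCP at [0.23, -0.527, 0.215] pointing down, gripper open.
Joint ranges: [-2.91, 2.91], [-0.94, 2.29], [0.18, 2.7], [-1.29, 4.43], [0.17, 2.64], [-3, 3]. Speed limits (rad/s): [2.57, 2.57, 3.14, 3.14, 3.14, 3.14].

## Interface

Orientations are given as a rotation vector (axis times angle).
In Python, from workcell import bot gives the robot as it stands. Calls block until the motion is done:
- bot.goto(position, orientation): joint-space move of the TCP to a pose.
- bot.line_to(position, rot=None, max_speed=0.15): straight line of the TCP; rot=None keeps the orientation; max_speed is the mean speed in m/s.
- bot.set_joints(angles): joint-space move.
- bot.set_gripper(opening, newtons=None): opening from 0.0 (shut) to 1.0 (fully open); newtons is the grip in N (None keeps the last); returns when the fingers have stopped.
- bot.hold(seconds).
- bot.inverse_kinematics(position, orientation): joint angles nearest the present ones, or None.
- bot.read_camera(name): name is "side" or "top"; returns a dict with "pixels" (480x640x3 uint8, blue, green, red), "fx", "fy", "cx", "cy" (pixels), "k1" (the pictures are not rectified: a ray, as slopes to the right and down, at radius r is drawn at 1 + k1 r^2 times it, then the intrinsics apply), "R" (3x3) and "t" (3): a world point X has camera coordinates R X + t. Camera axes: x right, y down, z forward; pixel columns grow to the right and rows downward; lengths in m; the calibration is good to about 2 mm. A picture is of the moment at which its call begins. There is no depth.
A pose or a line that the arm cannot do raises bot.MotionError and nothing moves.
- bot.job_done(): hands the job in; it is judged then, once.
Readings, each from a call of its own:
- bot.current_clock(): time.
- bot.current_joints(): joint angles.
- bot.current_joint_vel(): joint speeds.
- bot.current_effort(): joint torques, N m.
- bot.current_ee_pos(): TCP position.
- bot.current_tool_rot(): TCP orientation.
- bot.current_contact_force(): force on the tool from outside, world axes, zero at the start.
- bot.current_ft_torque(): the same for the moment, N m.
- bot.current_opening(): opening from 0.0 (shut) to 1.0 (fully open).
- bot.current_grip_force(): force on a finger pad.
Only numpy, scipy, OpenCV 4.12 (cv2) and the standard library are available. Lean on these libraries where they do the work, as an engineer would, in place of code of your own. Each camera call takes 0.05 s, during which the arm holds its last target. There are 200 camera calls.

## Working session

There is one attempt and no reset: what is moved stays moved. The work goes in short steps, each a Python script; the robot and the scene stay as the last script left them, time stands still between calls to the robot, and variables do not carry over. Pictures are saved under pics/ and viewed, at most 11 in all, crops included, and the job is handed in when it is done.

```bash
ls; mkdir -p pics; python3 - <<'E'
from workcell import bot
import cv2, pickle
d={}
for n in("side","top"):
    c=bot.read_camera(n); d[n]=c; cv2.imwrite(f"pics/{n}0.png",c["pixels"])
    print(n,{k:v for k,v in c.items() if k!="pixels"})
pickle.dump(d,open("c0.pkl","wb"))
print(bot.current_clock(), bot.current_tool_rot())
E
```

```text
pics
side {'fx': 554.0863751575242, 'fy': 554.0863751575242, 'cx': 315.4116141918799, 'cy': 248.21560288097862, 'k1': -0.008799353852980437, 'R': array([[ 0.95755815, -0.28793873,  0.01317826],
       [-0.24095755, -0.8247348 , -0.51161702],
       [ 0.15818293,  0.48672764, -0.85911254]]), 't': array([-0.5897766 , -0.11363743,  1.27942988])}
top {'fx': 616.0154585397905, 'fy': 616.0154585397905, 'cx': 316.23313207636784, 'cy': 245.39990249479848, 'k1': -0.12325577424767688, 'R': array([[ 0.00786018, -0.99979837,  0.01847811],
       [-0.99822838, -0.00893502, -0.05882401],
       [ 0.05897725, -0.01798301, -0.99809734]]), 't': array([-0.3194257 ,  0.50367931,  1.23097606])}
0.1 [-3.07361311e+00 -6.41958448e-01  4.46153875e-05]
```

View pics/side0.png

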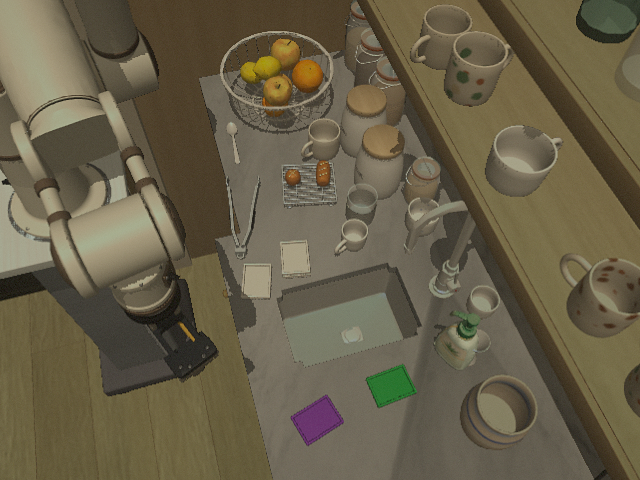

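View pics/top0.png

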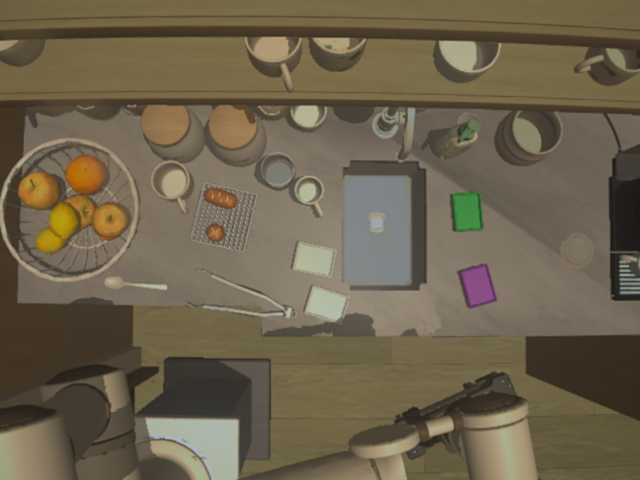

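Top view: white plates at (315,258) and (327,303), with the pile still to be told from the single plate. The green (467,212) and purple (478,286) ones are look-alikes. The round roll is at (216,232), the long roll at (220,197), and the tongs have their hinge at (288,312) with the tips pointing left.
In the side view the whites are at (295,258) and (257,281), and the round roll is at (292,178). Next I take close crops.

```bash
python3 - <<'E'
import pickle,cv2
d=pickle.load(open("c0.pkl","rb"))
t=d["top"]["pixels"][180:330,180:360]; s=d["side"]["pixels"][155:305,220:350]
cv2.imwrite("pics/tcrop.png",cv2.convertScaleAbs(cv2.resize(t,None,fx=4,fy=4,interpolation=cv2.INTER_CUBIC),alpha=1.2))
cv2.imwrite("pics/scrop.png",cv2.convertScaleAbs(cv2.resize(s,None,fx=4,fy=4,interpolation=cv2.INTER_CUBIC),alpha=1.2))
E
```

```text
(no output)
```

View pics/tcrop.png

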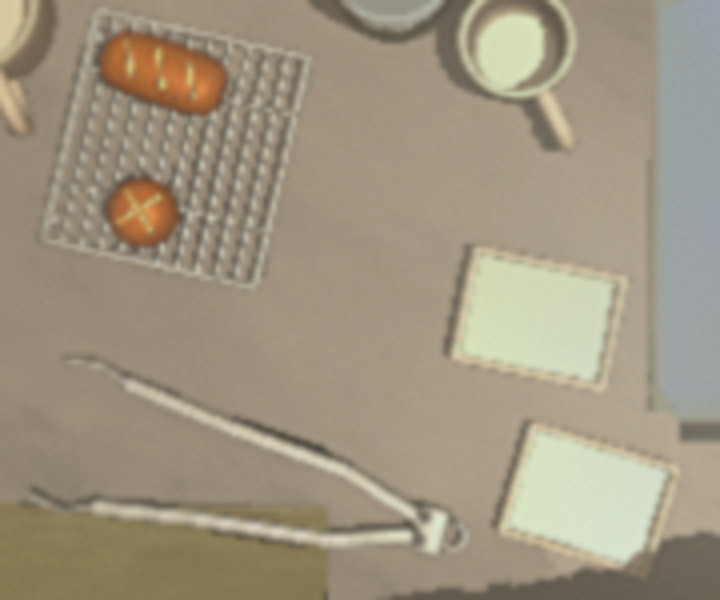

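View pics/scrop.png

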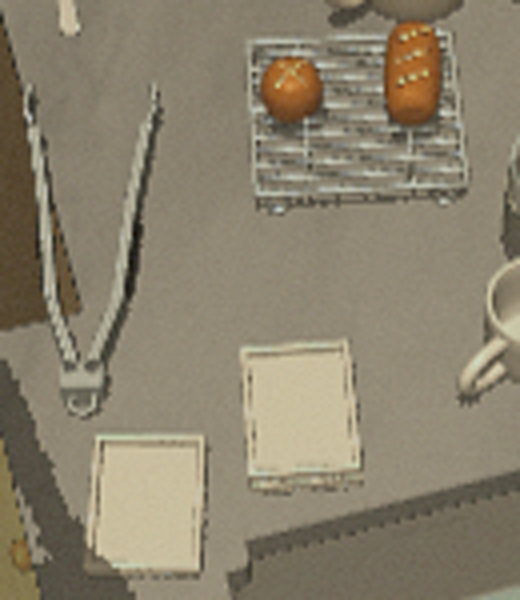

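The far white plate, (295,258) side and (315,258) top, shows two tiers, so it is the pile. The near one, (257,281) side and (327,303) top, is the single plate. The round roll (scored cross) is at about (216,232) in top, and the tongs lie with the hinge at (288,312) and the near arm over the counter edge. Next I measure.

```bash
cat > ws.py <<'E'
import numpy as np, cv2
from scipy.spatial.transform import Rotation as Rot
def ray(c,uv):
    uv=np.asarray(uv,float); K=np.array([[c["fx"],0,c["cx"]],[0,c["fy"],c["cy"]],[0,0,1]])
    p=cv2.undistortPoints(uv.reshape(-1,1,2),K,np.array([c["k1"],0,0,0.])).reshape(-1,2)
    d=np.c_[p,np.ones(len(p))]@c["R"]; return -c["R"].T@c["t"], d/np.linalg.norm(d,axis=1)[:,None]
def plane(c,uv,z):
    o,d=ray(c,uv); return o+d*((z-o[2])/d[:,2])[:,None]
def tri(c1,uv1,c2,uv2):
    o1,d1=ray(c1,[uv1]); o2,d2=ray(c2,[uv2]); d1=d1[0]; d2=d2[0]
    s=np.linalg.lstsq(np.c_[d1,-d2],o2-o1,rcond=None)[0]
    a,b=o1+s[0]*d1,o2+s[1]*d2; return (a+b)/2,np.linalg.norm(a-b)
def proj(c,X):
    p=np.atleast_2d(X)@c["R"].T+c["t"]; s=p[:,:2]/p[:,2:]; s=s*(1+c["k1"]*(s**2).sum(1))[:,None]
    return s*c["fx"]+[c["cx"],c["cy"]]
def blob(mask,near):
    n,l,st,ce=cv2.connectedComponentsWithStats(mask.astype(np.uint8))
    k=1+np.argmin([np.hypot(*(ce[i]-near)) if st[i,4]>25 else 1e9 for i in range(1,n)])
    m=(l==k).astype(np.uint8); cn=max(cv2.findContours(m,cv2.RETR_EXTERNAL,cv2.CHAIN_APPROX_NONE)[0],key=cv2.contourArea)
    return m,cn,ce[k]
E
python3 - <<'E'
import pickle
from ws import *
d=pickle.load(open("c0.pkl","rb")); T,S=d["top"],d["side"]
np.set_printoptions(precision=4,suppress=True)
for n,c,pts in(("top",T,[(315,258),(327,303)]),("side",S,[(295,258),(257,281)])):
    im=c["pixels"]; 
    for p in pts:
        print(n,p,"col",im[p[1],p[0]-34:p[0]+36:2,1], im[p[1]-34:p[1]+36:2,p[0],1])
        for th in (150,165,180):
            m,cn,ce=blob(im[:,:,1]>th,p); q=cv2.boxPoints(cv2.minAreaRect(cn)); h=cv2.convexHull(cn); a=cv2.approxPolyDP(h,4,True)
            print(th,m.sum(),ce,a.reshape(-1,2).tolist(),q.round(1).tolist())
for n,c,p in(("top",T,(216,232)),("side",S,(292,178)),("topL",T,(220,197)),("sideL",S,(323,174))):
    h=cv2.cvtColor(c["pixels"],cv2.COLOR_BGR2HSV); m,cn,ce=blob((h[:,:,1]>130)&(h[:,:,0]<20),p); print(n,ce,m.sum(),cv2.minEnclosingCircle(cn))
print(proj(T,[0,0,0]),plane(T,[(190,306),(262,306)],0))
E
```

```text
top (315, 258) col [125 126 126 126 126 124  95 153 171 185 184 183 182 182 183 181 182 181
 181 180 180 181 178 179 179 162 135 138 136 136 130 127 136 136 136] [131 131 131 131 131 131 131 131 130 131 124 155 180 179 180 180 181 181
 182 182 181 183 183 184 168 153 133 134 134 134 130 150 175 189 189]
150 1063 [313.8551 259.2126] [[299, 242], [336, 249], [330, 277], [293, 269]] [[292.70001220703125, 269.70001220703125], [298.29998779296875, 241.3000030517578], [336.3999938964844, 248.89999389648438], [330.70001220703125, 277.29998779296875]]
165 851 [313.121  259.1375] [[299, 245], [332, 251], [327, 274], [294, 268]] [[293.6000061035156, 267.8999938964844], [298.5, 243.3000030517578], [332.3999938964844, 250.10000610351562], [327.5, 274.70001220703125]]
180 483 [310.6273 261.8261] [[301, 246], [310, 247], [328, 264], [327, 273], [296, 266]] [[295.3999938964844, 267.0], [300.3999938964844, 244.89999389648438], [332.20001220703125, 251.89999389648438], [327.29998779296875, 274.1000061035156]]
top (327, 303) col [130 129 129 130 129 130 108 139 180 190 189 188 189 188 188 188 188 188

[... 2106 characters left out ...]
.0, 296.0]]
165 114 [158.5702 214.0877] [[152, 207], [165, 212], [159, 223]] [[150.8000030517578, 207.60000610351562], [160.39999389648438, 202.8000030517578], [168.1999969482422, 218.39999389648438], [158.60000610351562, 223.1999969482422]]
180 1 [375.  55.] [[375, 55]] [[375.0, 55.0], [375.0, 55.0], [375.0, 55.0], [375.0, 55.0]]
top [215.2741 232.5939] 197 ((215.1875, 232.5), 8.202853202819824)
side [292.3757 176.8729] 181 ((292.15216064453125, 176.71739196777344), 7.935630798339844)
topL [220.4623 197.8392] 398 ((220.0, 198.5), 15.435449600219727)
sideL [322.6517 173.0138] 290 ((322.5, 172.5), 12.747649192810059)
[[161.0087 490.1621]] [[ 0.3807 -0.0577  0.    ]
 [ 0.3822 -0.2055  0.    ]]
```

```bash
python3 - <<'E'
import pickle
from ws import *
d=pickle.load(open("c0.pkl","rb")); T,S=d["top"],d["side"]
np.set_printoptions(precision=4,suppress=True)
def quad(c,p,w=30):
    im=cv2.resize(c["pixels"],None,fx=4,fy=4,interpolation=cv2.INTER_CUBIC)
    lab=cv2.cvtColor(im,cv2.COLOR_BGR2LAB).astype(float)
    x,y=[int(4*v) for v in p]; 
    ref=np.median(np.concatenate([lab[y-130:y-90,x-60:x+60].reshape(-1,3),lab[y-40:y+40,x-150:x-110].reshape(-1,3)]),0)
    dl=lab-ref; m=(dl[:,:,0]>-6)&((dl[:,:,0]>14)|(np.hypot(dl[:,:,1],dl[:,:,2])>7))
    m=cv2.morphologyEx(m.astype(np.uint8),cv2.MORPH_OPEN,np.ones((9,9)))
    mm,cn,ce=blob(m,np.array(p)*4); r=cv2.minAreaRect(cn); return (np.array(r[0])+.5)/4-.5,np.array(r[1])/4,(cv2.boxPoints(r)+.5)/4-.5
Q={}
for n,tp,sp,z in(("pile",(315,258),(295,258),.025),("loose",(327,303),(257,281),.014)):
    qt,qs=quad(T,tp),quad(S,sp); X,e=tri(T,qt[0],S,qs[0])
    P=plane(T,qt[2],z); C=P.mean(0); E=[P[i+1]-P[i] for i in range(3)]
    print(n,"top",qt[0],qt[1],"side",qs[0],qs[1],"tri",X,e); 
    print("  top@z",C,"side@z",plane(S,[qs[0]],z)[0],"edges",[(np.linalg.norm(v).round(4),np.degrees(np.arctan2(v[1],v[0])).round(1)) for v in E])
print("round",tri(T,(215.27,232.59),S,(292.38,176.87)),"long",tri(T,(220.46,197.84),S,(322.65,173.0)))
for n,a,b in(("tipF",(196.2,269.5),(259.2,177)),("tipN",(187.5,302.5),(227.5,177.5)),("loop",(296.5,313.7),(240.5,258)),("rack",(192,240),(284.5,204.5)),):
    print(n,tri(T,a,S,b))
P=plane(T,[(196.2,269.5),(187.5,302.5),(296.5,313.7)],.018); P[2]=plane(T,[(296.5,313.7)],.011)[0]; print(P)
m=P[:2].mean(0); a=(m-P[2])[:2]; L=np.hypot(*a); a/=L; print("len",L,"ang",np.degrees(np.arctan2(a[1],a[0])),"origin",P[2][:2]+a*.104, m[:2]-a*.118)
P=plane(S,[(259.2,177),(227.5,177.5),(240.5,258)],.018); m=P[:2].mean(0); a=(m-P[2])[:2]; L=np.hypot(*a); a/=L; print("side len",L,"ang",np.degrees(np.arctan2(a[1],a[0])),"origin",P[2][:2]+a*.104, m[:2]-a*.118)
E
```

```text
pile top [313.3006 258.9846] [36.7054 29.8421] side [294.6545 257.9826] [30.0402 28.6138] tri [ 0.4775 -0.3093  0.0107] 0.002966733408208456
  top@z [ 0.4785 -0.3094  0.025 ] side@z [ 0.4741 -0.317   0.025 ] edges [(np.float64(0.0601), np.float64(-11.1)), (np.float64(0.074), np.float64(-101.2)), (np.float64(0.0601), np.float64(168.7))]
loose top [325.652  304.0371] [35.805  28.6734] side [255.7943 281.4417] [28.7634 31.0767] tri [ 0.3851 -0.3354 -0.0003] 0.004466097809607399
  top@z [ 0.3878 -0.3353  0.014 ] side@z [ 0.3822 -0.3426  0.014 ] edges [(np.float64(0.058), np.float64(-16.7)), (np.float64(0.0726), np.float64(-106.7)), (np.float64(0.058), np.float64(163.2))]
round (array([ 0.5279, -0.1118,  0.0323]), np.float64(0.003144715194217903)) long (array([ 0.5981, -0.1211,  0.0332]), np.float64(0.002965228591699591))
tipF (array([ 0.4556, -0.0705,  0.0065]), np.float64(0.00015705117003544992))
tipN (array([ 0.3857, -0.0539,  0.0094]), np.float64(0.004896749431231781))
loop (array([ 0.3659, -0.2761,  0.0098]), np.float64(0.0034999485953882904))
rack (array([ 0.5264, -0.0224, -0.1985]), np.float64(0.00606457926423815))
[[ 0.4553 -0.0725  0.018 ]
 [ 0.3884 -0.0559  0.018 ]
 [ 0.3677 -0.2764  0.011 ]]
len 0.21900703773567887 ang 75.68896066437549 origin [ 0.3934 -0.1756] [ 0.3927 -0.1785]
side len 0.2177259129289622 ang 75.46704863969919 origin [ 0.39 -0.18] [ 0.389  -0.1841]
```

```bash
cat >> ws.py <<'E'
def tool(phi,lean):
    """rotation vector: tool leans back by lean against horizontal direction phi; closes across phi (deg)"""
    p,l=np.radians([phi,lean]); u=np.array([np.cos(p),np.sin(p),0]); z=np.sin(l)*u-np.cos(l)*np.array([0,0,1])
    y=np.array([np.sin(p),-np.cos(p),0]); return z,[Rot.from_matrix(np.c_[np.cross(s*y,z),s*y,z]).as_rotvec() for s in(1,-1)]
E
python3 - <<'E'
from ws import *; from workcell import bot
np.set_printoptions(precision=2,suppress=True)
def chk(n,g,phi,lean):
    z,rs=tool(phi,lean)
    for s,r in zip("+-",rs):
        q=bot.inverse_kinematics(list(np.array(g)+.019*z),list(r)); print(n,phi,lean,s,None if q is None else np.array(q))
for l in(8,15,20):
    chk("pick",(.386,-.339,.025),73.3,l); chk("place",(.476,-.313,.045),78.8,l)
for l in(30,35,40):
    chk("tongs",(.391,-.178,.022),75.6,l)
    for phi in(50,60,70):
        u=np.array([np.cos(np.radians(phi)),np.sin(np.radians(phi))]); chk("roll",[*(np.array([.527,-.113])-.1*u),.036],phi,l); chk("up",[*(np.array([.527,-.113])-.1*u),.15],phi,l)
    chk("end",[*(np.array([.476,-.313])-.1*u),.15],phi,l)
E
```

```text
pick 73.3 8 + [-1.02  0.32  1.86  0.12  1.05 -0.79]
pick 73.3 8 - [-1.02  0.32  1.86  0.12  1.05  2.35]
place 78.8 8 + [-0.85  0.41  1.7   0.12  1.12 -0.72]
place 78.8 8 - [-0.85  0.41  1.7   0.12  1.12  2.42]
pick 73.3 15 + [-1.07  0.38  1.81  0.2   1.15 -0.88]
pick 73.3 15 - [-1.07  0.38  1.81  0.2   1.15  2.26]
place 78.8 15 + [-0.9   0.46  1.65  0.21  1.21 -0.8 ]
place 78.8 15 - [-0.9   0.46  1.65  0.21  1.21  2.34]
pick 73.3 20 + [-1.1   0.42  1.77  0.25  1.22 -0.93]
pick 73.3 20 - [-1.1   0.42  1.77  0.25  1.22  2.21]
place 78.8 20 + [-0.93  0.5   1.61  0.27  1.28 -0.85]
place 78.8 20 - [-0.93  0.5   1.61  0.27  1.28  2.29]
tongs 75.6 30 + [-1.    0.29  2.01  0.4   1.24 -0.95]
tongs 75.6 30 - [-1.    0.29  2.01  0.4   1.24  2.19]
roll 50 30 + [-0.95  0.25  2.02  0.58  1.09 -0.59]
roll 50 30 - [-0.95  0.25  2.02  0.58  1.09  2.56]
up 50 30 + [-0.95  0.04  1.98  0.53  1.3  -0.44]
up 50 30 - [-0.95  0.04  1.98  0.53  1.3   2.7 ]
roll 60 30 + [-0.92  0.35  1.9   0.52  1.17 -0.67]
roll 60 30 - [-0.92  0.35  1.9   0.52  1.17  2.47]
up 60 30 + [-0.92  0.15  1.86  0.49  1.37 -0.56]
up 
[... 1261 characters left out ...]

roll 50 40 + [-1.04  0.33  2.01  0.71  1.18 -0.75]
roll 50 40 - [-1.04  0.33  2.01  0.71  1.18  2.39]
up 50 40 + [-1.04  0.09  2.    0.67  1.38 -0.59]
up 50 40 - [-1.04  0.09  2.    0.67  1.38  2.55]
roll 60 40 + [-1.    0.43  1.87  0.64  1.28 -0.8 ]
roll 60 40 - [-1.    0.43  1.87  0.64  1.28  2.34]
up 60 40 + [-1.    0.22  1.86  0.61  1.46 -0.67]
up 60 40 - [-1.    0.22  1.86  0.61  1.46  2.47]
roll 70 40 + [-0.95  0.52  1.73  0.57  1.37 -0.86]
roll 70 40 - [-0.95  0.52  1.73  0.57  1.37  2.28]
up 70 40 + [-0.95  0.33  1.72  0.56  1.54 -0.75]
up 70 40 - [-0.95  0.33  1.72  0.56  1.54  2.39]
end 70 40 + [-1.18  0.61  1.33  0.46  1.74 -0.88]
end 70 40 - [-1.18  0.61  1.33  0.46  1.74  2.27]
```

```bash
python3 - <<'E'
from ws import *; from workcell import bot
np.set_printoptions(precision=4,suppress=True)
z,(r,_)=tool(73.3,12); u=np.array([np.cos(np.radians(73.3)),np.sin(np.radians(73.3)),0])
p=np.array([.386,-.339,0])-.004*u
bot.set_gripper(.80,15)
bot.goto(list(p+[0,0,.11]),list(r)); print(bot.current_joints())
bot.line_to(list(p+[0,0,.03])); f0=bot.current_contact_force(); bot.line_to(list(p+[0,0,.0065]),max_speed=.05)
print(bot.current_ee_pos(),f0,bot.current_contact_force(),bot.current_clock())
c=bot.read_camera("side"); cv2.imwrite("pics/pre.png",cv2.resize(c["pixels"][215:315,190:330],None,fx=5,fy=5,interpolation=cv2.INTER_CUBIC))
E
```

```text
[-1.0607  0.2004  1.7793  0.1548  1.3098 -0.819 ]
[ 0.3848 -0.3427  0.0063] [-1.3901 -0.3165  0.5571] [-0.2974 -0.1879 -1.1542] 2.875
```

View pics/pre.png

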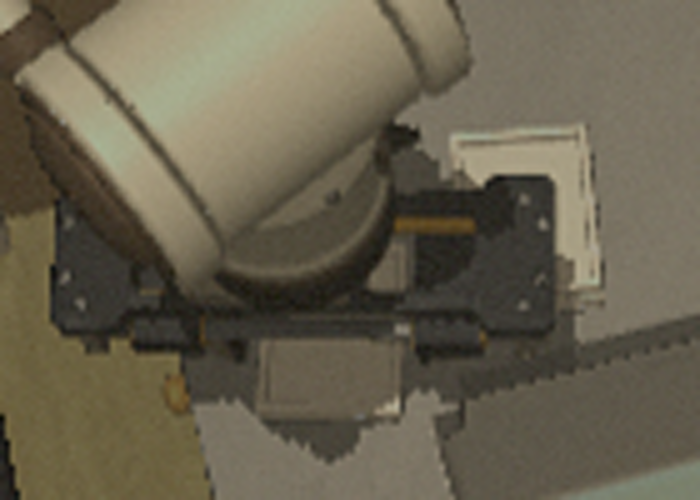

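The plate (view pixels (330,375)) lies between the fingers with the pile untouched at (530,210). Now I close, lift, and place with force logging.

```bash
python3 - <<'E'
from ws import *; from workcell import bot
np.set_printoptions(precision=4,suppress=True)
bot.set_gripper(.55,15); print("grip",bot.current_opening()*92,bot.current_grip_force(),bot.current_ee_pos())
p=np.array(bot.current_ee_pos()); bot.line_to([p[0],p[1],.075]); print(bot.current_opening()*92,bot.current_contact_force())
phi=78.8; z,(r,_)=tool(phi,12); u=np.array([np.cos(np.radians(phi)),np.sin(np.radians(phi)),0])
q=np.array([.476,-.313,0])-.004*u
bot.line_to(list(q+[0,0,.075]),list(r)); bot.hold(.2); print(bot.current_joints(),bot.current_ee_pos(),bot.current_clock())
import pickle; d={n:bot.read_camera(n) for n in("side","top")}; pickle.dump(d,open("c1.pkl","wb"))
a=cv2.resize(d["side"]["pixels"][200:290,240:350],None,fx=3.5,fy=3.5,interpolation=cv2.INTER_CUBIC);b=cv2.resize(d["top"]["pixels"][215:305,260:370],None,fx=3.5,fy=3.5,interpolation=cv2.INTER_CUBIC)
cv2.imwrite("pics/over.png",np.hstack([a,b]))
E
```

```text
grip 59.74049384468534 15.000135535374284 [ 0.385  -0.3431  0.0068]
59.66012212559072 [-0.0679  0.0278 -2.4964]
[-0.894   0.3719  1.6458  0.1679  1.264  -0.7593] [ 0.4745 -0.3173  0.075 ] 4.8583
```

View pics/over.png

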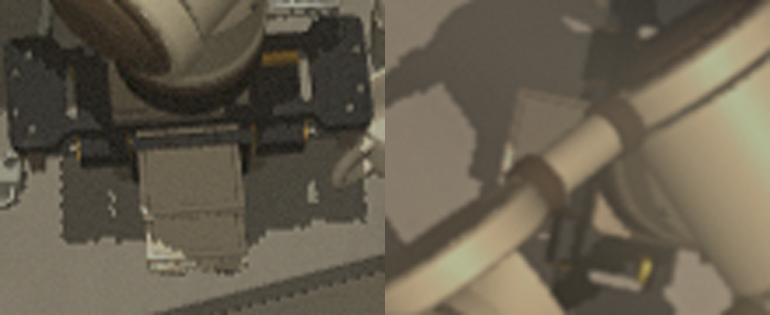

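The held plate (side crop near edge (150–243,212)) lines up laterally with the pile below (147–245,267). I lower it in small steps while watching the force.

```bash
python3 - <<'E'
from ws import *; from workcell import bot
np.set_printoptions(precision=4,suppress=True)
p=np.array(bot.current_ee_pos()); bot.line_to([p[0],p[1],.036],max_speed=.1); f0=np.array(bot.current_contact_force()); print(f0)
for z in np.arange(.0345,.0279,-.001):
    bot.line_to([p[0],p[1],z],max_speed=.03); f=np.array(bot.current_contact_force())-f0; print(z.round(4),bot.current_ee_pos(),f,bot.current_clock())
    if f[2]>4: break
E
```

```text
[ 0.3918 -0.207  -0.108 ]
0.0345 [ 0.475  -0.3176  0.035 ] [-0.0131 -0.6682 -0.7512] 5.75
0.0335 [ 0.4748 -0.3173  0.0336] [-0.7939 -0.3763 -0.7965] 6.0
0.0325 [ 0.4747 -0.3172  0.0324] [-0.6893  0.5777 -0.3268] 6.25
0.0315 [ 0.4747 -0.3172  0.0314] [-0.4708  0.3726 -1.0999] 6.5
0.0305 [ 0.4747 -0.3172  0.0304] [-0.4544 -0.4573 -1.2546] 6.75
0.0295 [ 0.4747 -0.3172  0.0294] [-0.0916 -0.4233 -1.6449] 7.0
0.0285 [ 0.4749 -0.3174  0.0288] [-0.8788  0.7717  1.2323] 7.25
```

Contact comes only at 28.8 mm (seated height 22 + 6.8), so it is seated. I release and retreat.

```bash
python3 - <<'E'
from ws import *; from workcell import bot; import pickle
np.set_printoptions(precision=4,suppress=True)
bot.set_gripper(.80,15)
p=np.array(bot.current_ee_pos()); z,_=tool(78.8,12); bot.line_to(list(p-.08*z))
z,(r,_)=tool(75.6,30); bot.goto([.38,-.33,.2],list(r)); print(bot.current_joints(),bot.current_clock())
d={n:bot.read_camera(n) for n in("side","top")}; pickle.dump(d,open("c2.pkl","wb"))
a=cv2.resize(d["side"]["pixels"][215:295,250:340],None,fx=4.4,fy=4.4,interpolation=cv2.INTER_CUBIC);b=cv2.resize(d["top"]["pixels"][220:300,265:355],None,fx=4.4,fy=4.4,interpolation=cv2.INTER_CUBIC)
cv2.imwrite("pics/seated.png",np.hstack([a,b]))
E
```

```text
[-1.1635  0.2539  1.6065  0.3136  1.7036 -0.9364] 8.9167
```

View pics/seated.png

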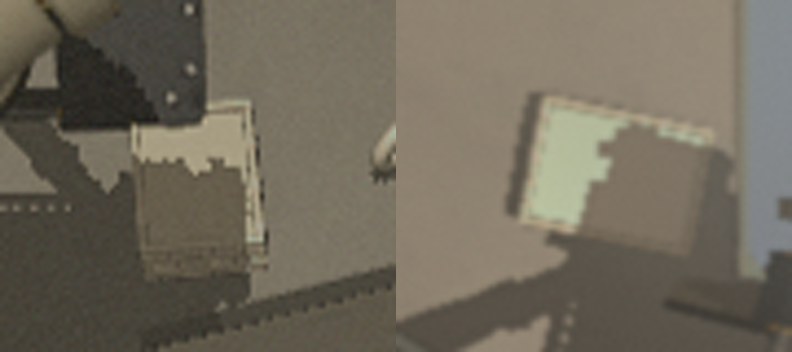

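The pile is now three tiers high, square and level (side crop (145–265,100–275), top crop (520–712,97–250)). On to the tongs.

```bash
python3 - <<'E'
from ws import *; from workcell import bot; import pickle
np.set_printoptions(precision=4,suppress=True)
phi=75.6; z,(r,_)=tool(phi,30); u=np.array([np.cos(np.radians(phi)),np.sin(np.radians(phi)),0])
p=np.array([.391,-.1795,0])+.002*u
bot.set_gripper(.87,25); bot.goto(list(p+[0,0,.1]),list(r)); print(bot.current_joints())
bot.line_to(list(p+[0,0,.03]),max_speed=.15); f0=np.array(bot.current_contact_force()); bot.line_to(list(p+[0,0,.0065]),max_speed=.04)
print(bot.current_ee_pos(),np.array(bot.current_contact_force())-f0)
bot.set_gripper(.543,25); print("grip mm",bot.current_opening()*92,bot.current_grip_force(),bot.current_ee_pos())
q=np.array(bot.current_ee_pos()); bot.line_to([q[0],q[1],.085],max_speed=.1); bot.hold(.2)
print(bot.current_opening()*92,bot.current_grip_force(),np.array(bot.current_contact_force())-f0,bot.current_ee_pos(),bot.current_clock())
d={n:bot.read_camera(n) for n in("side","top")}; pickle.dump(d,open("c3.pkl","wb"))
a=cv2.resize(d["side"]["pixels"][150:280,205:305],None,fx=4,fy=4,interpolation=cv2.INTER_CUBIC);b=cv2.resize(d["top"]["pixels"][210:340,165:265],None,fx=4,fy=4,interpolation=cv2.INTER_CUBIC)
cv2.imwrite("pics/tongs.png",cv2.convertScaleAbs(np.hstack([a,b]),alpha=1.3))
E
```

```text
[-1.0098  0.1161  1.9786  0.3752  1.4323 -0.8843]
[ 0.3915 -0.1776  0.0065] [-0.2417 -0.0972  0.0461]
grip mm 49.91302636076052 7.753807936969679 [ 0.3915 -0.1774  0.0066]
49.92156507573879 6.931884293735493 [-0.9901  0.815  -0.2126] [ 0.3912 -0.177   0.0845] 13.175
```

View pics/tongs.png

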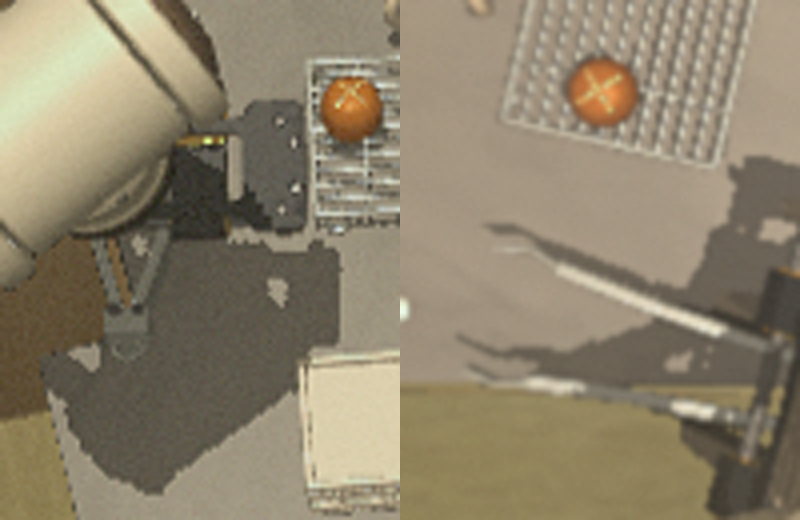

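```bash
python3 - <<'E'
import pickle
from ws import *
np.set_printoptions(precision=4,suppress=True)
d=pickle.load(open("c3.pkl","rb")); T,S=d["top"],d["side"]
# loop: back to initial top-pixel location z=.011, lifted by dz; compare side pixel (236.75,237.5)
L=plane(S,[(240.5,258)],.011)[0]
for dz in(.068,.078,.088): print("loop",dz,proj(S,L+[0,0,dz]))
for px in((196.2,269.5),(187.5,302.5)):
    X=plane(T,[px],.018)[0]
    for dz in(.058,.078,.098): print("tip",dz,proj(T,X+[0,0,dz]))
# bite from tips now, at z ~ .018+.078
P=plane(T,[(187.5,272),(183,302.5)],.09); m=P.mean(0); e=np.array(__import__("workcell").bot.current_ee_pos()); print("tipmid",m,"width",np.linalg.norm(P[0]-P[1]),"tcp",e,"from tcp",m-e,np.hypot(*(m-e)[:2]),np.degrees(np.arctan2((m-e)[1],(m-e)[0])))
# roll again in both views
for n,c,p in(("top",T,(216,232)),("side",S,(292,178))):
    h=cv2.cvtColor(c["pixels"],cv2.COLOR_BGR2HSV); mm,cn,ce=blob((h[:,:,1]>130)&(h[:,:,0]<20),p); print(n,ce,plane(c,[ce],.04)[0])
E
```

```text
loop 0.068 [[237.0814 241.5162]]
loop 0.078 [[236.5488 238.9479]]
loop 0.088 [[236.0081 236.3402]]
tip 0.058 [[190.9355 268.9017]]
tip 0.078 [[189.0005 268.6816]]
tip 0.098 [[186.9988 268.4538]]
tip 0.058 [[181.8085 303.5011]]
tip 0.078 [[179.7164 303.8689]]
tip 0.098 [[177.5524 304.2492]]
tipmid [ 0.4199 -0.0648  0.09  ] width 0.05868152460581203 tcp [ 0.3913 -0.1772  0.0846] from tcp [0.0286 0.1124 0.0054] 0.1160176360317697 75.7245662823808
top [215.2538 232.5838] [ 0.5288 -0.1132  0.04  ]
side [292.3207 176.9185] [ 0.5247 -0.1176  0.04  ]
```

```bash
python3 - <<'E'
from ws import *; from workcell import bot; import pickle
np.set_printoptions(precision=4,suppress=True)
phi=65; z,(r,_)=tool(phi,30); u=np.array([np.cos(np.radians(phi)),np.sin(np.radians(phi)),0])
p=np.array([.5285,-.1137,0])-.098*u
bot.line_to([p[0],p[1],.1],list(r),max_speed=.12); bot.hold(.3)
print(bot.current_ee_pos(),bot.current_joints(),bot.current_opening()*92,bot.current_clock())
d={n:bot.read_camera(n) for n in("side","top")}; pickle.dump(d,open("c4.pkl","wb"))
a=cv2.resize(d["side"]["pixels"][140:240,245:345],None,fx=4,fy=4,interpolation=cv2.INTER_CUBIC);b=cv2.resize(d["top"]["pixels"][190:290,180:280],None,fx=4,fy=4,interpolation=cv2.INTER_CUBIC)
cv2.imwrite("pics/hover.png",cv2.convertScaleAbs(np.hstack([a,b]),alpha=1.3))
E
```

```text
[ 0.4869 -0.2025  0.1   ] [-0.9159  0.261   1.8122  0.4715  1.3544 -0.6496] 49.73380941796545 14.5583
```

View pics/hover.png

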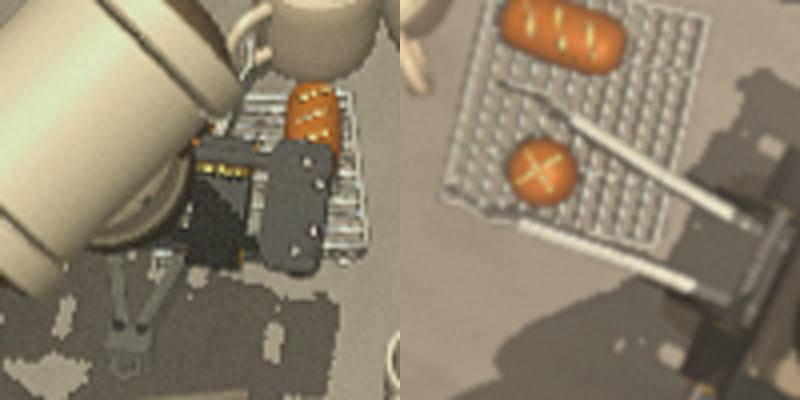

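```bash
python3 - <<'E'
import pickle
from ws import *
np.set_printoptions(precision=4,suppress=True)
d=pickle.load(open("c4.pkl","rb")); T,S=d["top"],d["side"]
u=np.array([np.cos(np.radians(65)),np.sin(np.radians(65)),0]); t=np.array([.4869,-.2025,0])
for z in(.098,.104):
    P=plane(T,[(205,210.5),(191.25,237.5)],z); m=P.mean(0); b=m-.018*u; print("bite",b,"w",np.linalg.norm(P[0]-P[1]),"axis",np.degrees(np.arctan2(*(m-t)[1::-1])),"err to roll u,n",(b-[.5288,-.1132,z])@u,(b-[.5288,-.1132,z])@[u[1],-u[0],0])
L=t-.1065*u
for z in(.0945,.1045,.1145): print("loop",z,proj(S,L+[0,0,z]))
h=cv2.cvtColor(T["pixels"],cv2.COLOR_BGR2HSV); mm,cn,ce=blob((h[:,:,1]>130)&(h[:,:,0]<20),(216,232)); print(ce)
E
```

```text
bite [ 0.5328 -0.105   0.098 ] w 0.05761625870828866 axis 64.82448036748352 err to roll u,n 0.00916443225018123 0.00015090746690291315
bite [ 0.5323 -0.106   0.104 ] w 0.05731981898889508 axis 64.84972619638741 err to roll u,n 0.00797858059403682 9.236404923361401e-05
loop 0.0945 [[276.2756 237.4322]]
loop 0.1045 [[276.0395 234.8045]]
loop 0.1145 [[275.7996 232.136 ]]
[215.2362 232.5578]
```

```bash
python3 - <<'E'
from ws import *; from workcell import bot; import pickle
np.set_printoptions(precision=4,suppress=True)
phi=65; u=np.array([np.cos(np.radians(phi)),np.sin(np.radians(phi)),0])
p=np.array([.5287,-.1134,0])-.1015*u
bot.line_to([p[0],p[1],.1],max_speed=.1); bot.line_to([p[0],p[1],.07],max_speed=.1); f0=np.array(bot.current_contact_force())
for z in(.06,.05,.042,.037,.033):
    bot.line_to([p[0],p[1],z],max_speed=.05); f=np.array(bot.current_contact_force())-f0; print(bot.current_ee_pos(),f,bot.current_grip_force())
    if np.linalg.norm(f)>8: break
else:
    for o in(.48,.44,.38):
        bot.set_gripper(o,28); print("mm",bot.current_opening()*92,bot.current_grip_force(),np.array(bot.current_contact_force())-f0)
print(bot.current_clock())
d={n:bot.read_camera(n) for n in("side","top")}; pickle.dump(d,open("c5.pkl","wb"))
b=cv2.resize(d["top"]["pixels"][190:290,180:280],None,fx=5,fy=5,interpolation=cv2.INTER_CUBIC)
cv2.imwrite("pics/closed.png",cv2.convertScaleAbs(b,alpha=1.3))
E
```

```text
[ 0.4857 -0.2052  0.0598] [ 0.5829 -0.1577  0.1011] 6.931921563518699
[ 0.4856 -0.2051  0.0496] [ 0.3671  0.399  -0.2001] 6.9320517720188946
[ 0.4856 -0.2052  0.0417] [-0.4505 -0.2109 -0.1969] 6.918019837308407
[ 0.4857 -0.2052  0.0367] [-0.9355 -0.8209 -0.6855] 6.908366771203873
[ 0.486  -0.2056  0.0336] [-2.8623 -1.0579  5.1128] 9.76531918044202
mm 44.43530040836246 16.106282657710835 [-5.1008  1.2589  7.11  ]
mm 40.80524346735606 23.30978397047147 [-9.4773  1.8869  8.8694]
mm 38.288413561013485 29.28525803843513 [-10.0594   2.0686   9.0635]
17.65
```

View pics/closed.png

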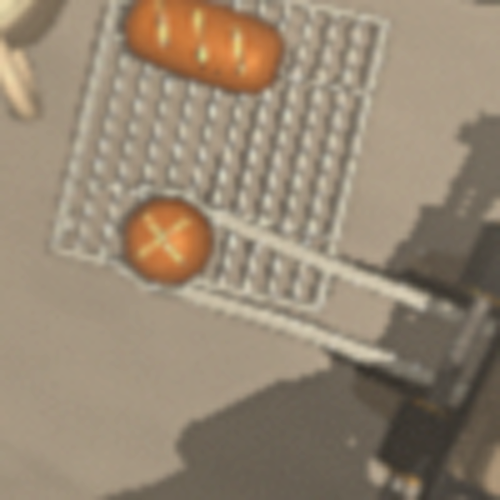

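The cups have closed round the round roll at (168,240), with the grips at 38.3 mm as specified. I lift slowly, then carry it to the pile.

```bash
python3 - <<'E'
from ws import *; from workcell import bot; import pickle
np.set_printoptions(precision=4,suppress=True)
p=np.array(bot.current_ee_pos())
for z in(.045,.07,.14): bot.line_to([p[0],p[1],z],max_speed=.05); print(bot.current_opening()*92,bot.current_grip_force(),bot.current_contact_force())
bot.hold(.4)
phi=65; z,(r,_)=tool(phi,30); u=np.array([np.cos(np.radians(phi)),np.sin(np.radians(phi)),0])
q=np.array([.4755,-.313,0])-.1015*u
bot.line_to([q[0],q[1],.15],list(r),max_speed=.1); bot.hold(.5)
print(bot.current_ee_pos(),bot.current_joints(),bot.current_opening()*92,bot.current_grip_force(),bot.current_clock())
d={n:bot.read_camera(n) for n in("side","top")}; pickle.dump(d,open("c6.pkl","wb"))
a=cv2.resize(d["side"]["pixels"][160:300,230:345],None,fx=3.4,fy=3.4,interpolation=cv2.INTER_CUBIC);b=cv2.resize(d["top"]["pixels"][190:330,265:380],None,fx=3.4,fy=3.4,interpolation=cv2.INTER_CUBIC)
cv2.imwrite("pics/end.png",cv2.convertScaleAbs(np.hstack([a,b]),alpha=1.3))
for n,c,p in(("top",d["top"],(312,255)),("side",d["side"],(295,215))):
    h=cv2.cvtColor(c["pixels"],cv2.COLOR_BGR2HSV); m,cn,ce=blob((h[:,:,1]>130)&(h[:,:,0]<20),p); print(n,ce,m.sum(),[plane(c,[ce],zz)[0] for zz in(.14,.17)])
E
```

```text
37.64108502631366 27.60174661874771 [-0.4243  0.0139 -1.2981]
37.50867146796263 27.601716220378876 [-0.8175 -0.293  -2.2885]
37.991126625265 27.601906657218933 [ 0.5254  0.8317 -1.078 ]
[ 0.4326 -0.405   0.15  ] [-1.1688  0.4681  1.4325  0.3812  1.6066 -0.7899] 37.6662812475795 27.601874470710754 23.4833
top [315.2432 264.3243] 37 [array([ 0.4645, -0.3114,  0.14  ]), array([ 0.4637, -0.3109,  0.17  ])]
side [290.7925 225.1792] 212 [array([ 0.4712, -0.3077,  0.14  ]), array([ 0.4667, -0.3268,  0.17  ])]
```

View pics/end.png

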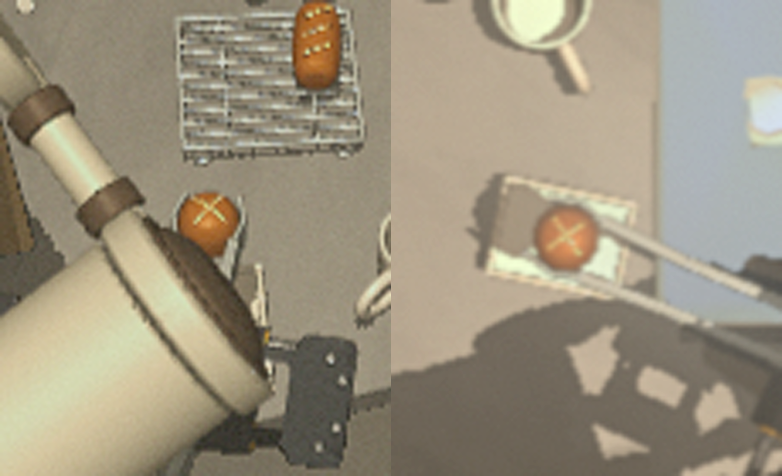

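The roll hangs upright in the tongs over the middle of the top plate: roll at (567,238) in the top crop, plate middle about (560,237), underside about 0.136 m. The pile is unshifted and nothing else has moved.

```bash
python3 - <<'E'
from workcell import bot
print(bot.current_grip_force(),max(map(abs,bot.current_joint_vel())),bot.job_done(),bot.current_clock())
E
```

```text
the job is handed in; nothing more can be done
the job is handed in; nothing more can be done
```

I handed the job in (no verdict came back) with the single plate seated square on the pile and the round roll held upright in the tongs, about 10 cm above the middle of the top plate.

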